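# Close the board holder with the T-handle key

### The job

The jaw of the circuit-board holder stands open: take the T-handle key from its wooden stand, put its square foot down into the sunken screw of the holder, and turn the screw clockwise (seen from above) until it stops and the jaw is fully closed on the board. Do it in at least two pulls: about half-way, let go of the key, leaving it standing in the screw, draw back clear of it, and take a fresh hold before turning on. At the end leave the key standing upright in the screw, and do not disturb the other things on the bench.

Things in the scene. Friction and masses are not known exactly. Their poses are not given: they have to be found in the camera images.
- key_bar (a point): Centre of the crossbar of the T-handle key (loose, 0.18 kg, standing upright in a wooden stand), 113 mm above the bottom of its foot. The black bar is 90 mm long, 20 mm wide, 20 mm high; x runs along it, z up the shaft. Gripped across the bar from above. The square foot's sides are parallel and square to the bar. It stands in its stand with the foot 8 mm above the table.
- key_foot (a point): The centre of the bottom face of the key's square foot; axes as key_bar.
- socket (a point): Floor centre of the screw's square hole (14.5 mm across, 20 mm deep), 20 mm above the table at the bottom of the holder's well; mouth 40 mm above the table. x, y run along its sides and turn with the screw (parallel to the holder's block at screw 0). The key fits four ways, drops in within 0.2 rad of square, and has 0.25 rad of play each way. Fully in, its bar's centre is 133 mm above the table.
- well (a point): Board holder, fixed: centre of the mouth of the round well (21 mm diameter, screw 22 mm down) in its aluminium end block (64 x 64 mm, top 62 mm above the table). Its y runs from this block along two rods to the moving jaw, the white board and the far jaw (base 275 x 130 mm); z up. Nothing of the holder is higher than 70 mm.
- screw (a joint): Turn of the screw in rad, growing clockwise seen from above; starts at 0 to 0.3, hard stop at 2.6 (jaw closed on the board). It takes 0.12 N m and stays where it is left.
- jaw_face (a point): The centre of the moving black jaw's clamping face (85 mm wide); the screw moves it 6 mm towards the board, 2.3 mm per rad.
- driver_mid (a point): Bystander: half-way up the screwdriver that stands in the other wooden stand (128 mm tall, round black handle 32 mm thick).
- spool_mid (a point): Bystander: centre of a grey spool, 66 mm in diameter, 52 mm high.
- heatsink_mid (a point): Bystander: centre of an aluminium heat sink with fins, 70 x 80 x 39 mm.
- alu_block_mid (a point): Bystander: centre of a plain aluminium block, 40 x 75 x 50 mm.
- matchbox_mid (a point): Bystander: centre of a matchbox, 55 x 85 x 18 mm.
- key: The whole key, 123 mm tall: crossbar on a round steel shaft 16 mm thick that ends in a square foot 12 mm across and 30 mm long, the last 4 mm tapered to 8 mm. Origin at the bottom of the foot, axes as key_bar. It stands 34 mm deep in its wooden stand (42 mm high, hole 19 mm). In the screw it stands by itself when let go, leaning about 0.1 rad at most.
Not all that is in view belongs to the job. Leave any pink or yellow look-alike of the key alone.

How it is judged:
On the way, in this order (a step that is already met when the one before it is completed fails the run):
1. the key stands in the screw's square hole (z of key_foot in the frame of socket below 0.006 m and horizontal distance between key_foot and socket below 0.008 m and angle between key_bar's own z axis and vertical below 0.2 rad), for 0.2 s.
2. part-way round (screw at 0.6 to 2.1 rad) the key is let go, standing in the screw, and the hand is clear of it (30 mm or more from the bar's centre) (all of step 1 and contact force between the fingers and key below 0.1 N and distance between the grasp point and key_bar above 0.03 m and value of joint screw between 0.6 and 2.1 rad), for 0.2 s.
3. the screw is turned home with the key (all of step 1 and value of joint screw above 2.4 rad), for 0.2 s.
At the end, for the whole second after the job is handed in: The screw is turned to its stop (over 2.4 of 2.6 rad), and the key stands in it, let go and at rest: its foot within 6 mm of the hole's floor and 8 mm of its centre, tilted less than 0.2 rad (all of step 3 and contact force between the fingers and key below 0.1 N and linear speed of key below 0.03 m/s); the robot touches nothing.
It fails at once if the screwdriver is shifted or knocked over (moved more than 40 mm) (distance of driver_mid from where it was at the start of the episode above 0.04 m).
It fails at once if the spool is shifted or knocked over (moved more than 40 mm) (distance of spool_mid from where it was at the start of the episode above 0.04 m).
It fails at once if the heat sink is shifted or knocked over (moved more than 40 mm) (distance of heatsink_mid from where it was at the start of the episode above 0.04 m).
It fails at once if the aluminium block is shifted or knocked over (moved more than 40 mm) (distance of alu_block_mid from where it was at the start of the episode above 0.04 m).
It fails at once if the matchbox is shifted or knocked over (moved more than 40 mm) (distance of matchbox_mid from where it was at the start of the episode above 0.04 m).
It also fails if it takes over 61 s, if anything falls off the work surface, if the arm or the gripper's body presses on something with over 40 N, if the wrist force passes 120 N, or if a joint passes its speed limit or range.

### The arm

A 6-joint arm with a two-finger parallel gripper is mounted at the origin on the work surface. World frame = base frame: x ahead of the robot, y to its left, z up, the work surface at z = 0. Lengths are in m, angles in rad, forces in N, time in s.
With the tool pointing down it reaches from about 0.4 to 0.825 m from the base axis. Payload 7 kg.
Tool frame: the origin (TCP) lies midway between the tips of the shut fingers; the grasp point (between the pads) lies 19 mm behind it; z points along the fingers, y is the line along which they close (so a half turn about z gives the same grasp; the last joint's range is limited). The gripper opens to 88 mm and grips with 3 to 60 N. Pads are 19 mm wide; open, the fingers measure 130 mm over their backs; the gripper's body (78 mm by 193 mm) begins 47 mm behind the grasp point.
Start: joints at [-0.891, 0.359, 0.012, 0, -1.224, -0.288], TCP at [0.258, -0.624, 0.227] pointing down, gripper open.
Joint ranges: [-3.07, 3.07], [-1.43, 2.12], [-1.02, 1.25], [-3.03, 1.67], [-3.05, -0], [-3.03, 3.03]. Speed limits (rad/s): [2.39, 2.39, 3.01, 3.14, 3.14, 3.14].

### API

Orientations are given as [roll, pitch, yaw] about the fixed x, y, z axes, in that order (R = Rz(yaw) Ry(pitch) Rx(roll)).
In Python, from station import get_state, grab_frame, calibration, job_done, boxes_of, regions_of, spot_point gives the robot as it stands. The module is installed in compiled form; this text tells all that it offers.
- The arm moves only by the tool arm_command, never from a script. Its argument "commands" is a list of rows, each an object of numbers: "tx", "ty", "tz": the shift along the tool's x, y, z each as a share of 25 cm, from -1 to 1; "twist": the turn about the tool's z as a share of 180 degrees, from -1 to 1. A call has exactly 8 rows; each row is the pose to reach, as a shift and turn from the pose commanded when the call began, along the tool's axes at that moment, turning the shorter way round; what a row does not reach only later rows make up. A row lasts 1/12 s, in which the tool goes at most 41.7 mm and 7.16 degrees, less where a joint would pass 70% of its speed; a pose out of reach is approached as far as the arm can. A call with a number of a shift or a turn outside -1 to 1 is refused whole. A call with a gripper value outside its range is refused whole. "claw" is the opening, from 0 (shut) to 1 (fully open), set as the call begins (left out, the last holds). The fingers move at their own pace and stop on an object; "grip_force" is the grip in N (left out, the last holds). Time passes only in rows, so rows that repeat a pose let the fingers close, or fill a call up. It gives the time, the measured TCP pose, the force, the opening and the grip force at its end, in the units of the state.
- get_state(): the state, without advancing time (a new reading comes with each control period).
- grab_frame(name): name is "side" or "top" or "wrist"; returns the picture (480x640x3 uint8, red, green, blue); there is no depth.
- calibration(name): a dict with "camera_matrix" (3x3 intrinsics, pixels), "extrinsics" (4x4, takes a point from camera to world coordinates). Camera axes: x right, y down, z forward; pixel columns grow to the right and rows downward; lengths in m; the calibration is good to about 2 mm. The wrist camera is an equidistant fisheye: a pixel r from the principal point sees the ray r / f radians off the axis. A picture is of the moment at which its call begins: read the wrist's pose just before it. calibration takes no time and is no camera call; for the wrist camera it gives the pose at the moment of the call.
- job_done(): hands the job in; it is judged then, once.
Trained networks look in the newest picture that a camera, given by its name, has taken for a name from the list of things; names that differ only in an ending like _2 or _b are one class to them, and where a whole thing is asked for, a point or a joint stands for the part that bears it (a point fixed in the world has none). Each returns a list of dicts, best first, with "score" (0 to 1); they miss things now and then, are a little off and sometimes report something else, mostly with a low value. They report only what shows in the picture. A call takes as long as a camera call. They do not tell look-alikes from the thing itself.
- boxes_of(query, camera): "rect" ([left, top, right, bottom] in pixels, round what is visible of it).
- regions_of(query, camera): "region" (480x640 bool, what is visible of it) and "rect" ([left, top, right, bottom] in pixels, round what is visible of it).
- spot_point(query, camera): "uv" ([column, row] in pixels: a listed point, or the origin of a listed thing).
The state is a dict: "t": time; "q": joint angles; "qd": joint speeds; "joint_efforts": joint torques, N m; "eef_pos": TCP position; "ee_rot": TCP orientation; "force": force on the tool from outside, world axes, zero at the start; "moment": the same for the moment, N m; "width": finger opening in m; "gripper_force": force on a finger pad.
Only numpy, scipy, OpenCV 4.12 (cv2) and the standard library are available. Lean on these libraries where they do the work, as an engineer would, in place of code of your own. Each camera call takes 0.05 s, during which the arm holds its last target. There are 200 camera calls.

## Working session

There is one attempt and no reset: what is moved stays moved. The work goes in short steps, Python scripts to look and compute and a tool call to move; the robot and the scene stay as the last step left them, time stands still between calls to the robot, and variables do not carry over. Pictures are saved under pics/ and viewed, at most 10 in all, crops included, and the job is handed in when it is done.

Besides the shell and the picture viewer there is one more tool, called after "Request:" as name(argument=value, ...) on one line, values as JSON. arm_command: Moves the arm, as the interface text tells. Shift numbers are shares of 25 cm and turn numbers shares of 180 degrees, none past 1 either way. Its arguments: {"type":"object","properties":{"commands":{"type":"array"},"claw":{"type":"number"},"grip_force":{"type":"number"}},"required":["commands"]}

```bash
mkdir -p pics; cat > h.py <<'E'
import numpy as np, cv2
from station import *
from scipy.spatial.transform import Rotation as R
def ray(cam,uv,c=None):
    c=c or calibration(cam); K=np.array(c["camera_matrix"]);T=np.array(c["extrinsics"])
    x=(uv[0]-K[0,2])/K[0,0]; y=(uv[1]-K[1,2])/K[1,1]
    if cam=="wrist":
        r=np.hypot(x,y); s=np.sin(r)/r if r>1e-9 else 1; d=np.array([x*s,y*s,np.cos(r)])
    else: d=np.array([x,y,1.])
    return T[:3,3],T[:3,:3]@d
def atz(cam,uv,z,c=None):
    o,d=ray(cam,uv,c); return o+d*(z-o[2])/d[2]
def proj(cam,P,c=None):
    c=c or calibration(cam); K=np.array(c["camera_matrix"]);T=np.array(c["extrinsics"])
    p=T[:3,:3].T@(np.array(P)-T[:3,3])
    if cam=="wrist":
        n=np.hypot(p[0],p[1]); th=np.arctan2(n,p[2]); u=p[:2]/max(n,1e-9)*th
    else: u=p[:2]/p[2]
    return np.array([K[0,0]*u[0]+K[0,2],K[1,1]*u[1]+K[1,2]])
def save(cam,name):
    f=grab_frame(cam); cv2.imwrite("pics/"+name+".png",f[:,:,::-1]); return f
def rel(p,yaw=None):
    "row numbers taking TCP to p, from now"
    s=get_state(); r=s["ee_rot"]; M=R.from_euler("xyz",r).as_matrix()
    return M.T@(np.array(p)-s["eef_pos"])/0.25
E
python3 - <<'E'
from h import *
np.set_printoptions(precision=3,suppress=True)
s=get_state(); print(s)
a=save("top","top0");b=save("side","side0")
cv2.imwrite("pics/both.png",np.hstack([cv2.resize(a,(400,300)),cv2.resize(b,(400,300))])[:,:,::-1])
for cam in("top","side"):
    print(cam,calibration(cam)["extrinsics"])
    for q,z in(("key_bar",.121),("well",.062),("socket",.02),("jaw_face",.05),("driver_mid",.07),("spool_mid",.026),("heatsink_mid",.02),("alu_block_mid",.025),("matchbox_mid",.009)):
        for d in spot_point(q,cam)[:3]: print(q,round(d["score"],2),np.round(d["uv"]),atz(cam,d["uv"],z))
E
```

```text
{'t': 0.0, 'q': array([-0.891,  0.359,  0.011, -0.   , -1.224, -0.288]), 'qd': array([-0.002,  0.001, -0.001,  0.   , -0.   , -0.001]), 'joint_efforts': array([ -0.001, -58.272,  29.306,   6.997,   0.007,  -0.   ]), 'eef_pos': array([ 0.258, -0.623,  0.226]), 'ee_rot': array([ 3.14, -0.  , -2.75]), 'force': array([-0.916, -0.328,  0.181]), 'moment': array([-0.067,  0.001, -0.024]), 'gripper_force': 0.0, 'width': 0.08772619344762564}
top [[ 0.023 -0.998  0.066  0.482]
 [-0.999 -0.025 -0.029 -0.019]
 [ 0.03  -0.065 -0.997  1.268]
 [ 0.     0.     0.     1.   ]]
key_bar 0.9 [381. 288.] [ 0.467 -0.196  0.121]
key_bar 0.6 [364. 230.] [ 0.597 -0.154  0.121]
key_bar 0.58 [365. 348.] [ 0.333 -0.162  0.121]
well 0.92 [256. 234.] [0.587 0.094 0.062]
socket 0.46 [258. 231.] [0.598 0.093 0.02 ]
jaw_face 0.68 [256. 232.] [0.593 0.096 0.05 ]
jaw_face 0.62 [216. 232.] [0.591 0.191 0.05 ]
driver_mid 0.53 [415. 237.] [ 0.589 -0.283  0.07 ]
driver_mid 0.49 [371. 288.] [ 0.466 -0.179  0.07 ]
spool_mid 0.92 [325. 181.] [ 0.725 -0.067  0.026]
heatsink_mid 0.95 [296. 318.] [ 0.388 -0.004  0.02 ]
alu_block_mid 0.92 [238. 148.] [0.802 0.148 0.025]
matchbox_mid 0.71 [421. 336.] [ 0.349 -0.314  0.009]
side [[ 0.689 -0.41   0.597  0.039]
 [-0.724 -0.416  0.551 -0.544]
 [ 0.022 -0.812 -0.584  0.609]
 [ 0.     0.     0.     1.   ]]
key_bar 0.94 [367. 234.] [ 0.602 -0.157  0.121]
key_bar 0.66 [259. 310.] [ 0.333 -0.163  0.121]
key_bar 0.61 [246. 198.] [0.524 0.1   0.121]
well 0.6 [273. 210.] [0.593 0.096 0.062]
jaw_face 0.64 [244. 198.] [0.591 0.198 0.05 ]
jaw_face 0.33 [363. 228.] [ 0.695 -0.079  0.05 ]
driver_mid 0.89 [417. 292.] [ 0.587 -0.284  0.07 ]
spool_mid 0.77 [365. 228.] [ 0.727 -0.062  0.026]
heatsink_mid 0.74 [228. 288.] [0.39  0.001 0.02 ]
alu_block_mid 0.93 [315. 182.] [0.796 0.161 0.025]
matchbox_mid 0.7 [335. 413.] [ 0.343 -0.312  0.009]
```

View pics/top0.png

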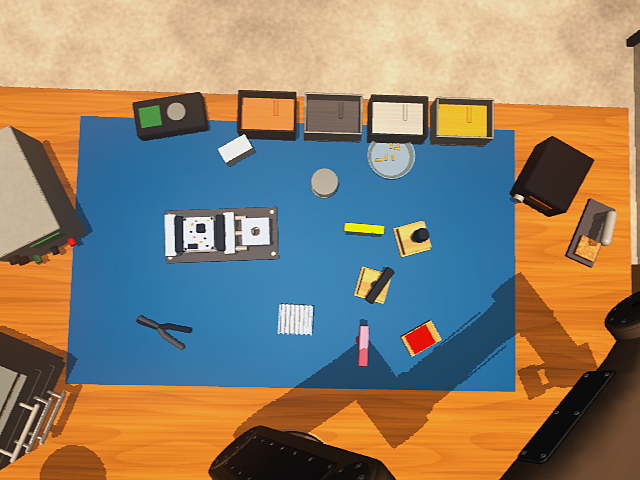

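View pics/side0.png

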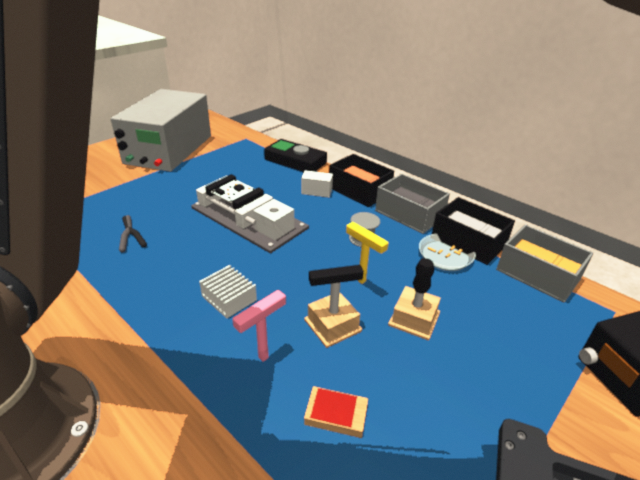

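The top view shows the black-barred key in its stand at about (381,287), the yellow look-alike at (364,229), the pink one at (364,343) and the driver at (415,237). The holder block's well is at (256,232), with the jaw to its left (+y). The side view agrees with this. Next I need the bar and block orientation.

```bash
python3 - <<'E'
from h import *
np.set_printoptions(precision=4,suppress=True)
f=grab_frame("top")
hsv=cv2.cvtColor(f,cv2.COLOR_RGB2HSV)
m=np.zeros((480,640),np.uint8); m[262:310,355:402]=(f[262:310,355:402].max(2)<70)
m=cv2.morphologyEx(m,cv2.MORPH_OPEN,np.ones((3,3)))
n,l,st,c=cv2.connectedComponentsWithStats(m); i=1+np.argmax(st[1:,4]); 
ys,xs=np.nonzero(l==i); pts=np.c_[xs,ys].astype(np.float32)
r=cv2.minAreaRect(pts); print("bar rect",r)
B=cv2.boxPoints(r); P=np.array([atz("top",b,.131) for b in B]); 
e=P[1]-P[0] if np.linalg.norm(P[1]-P[0])>np.linalg.norm(P[2]-P[1]) else P[2]-P[1]
print("center",P.mean(0),"len",np.linalg.norm(e),"ang",np.degrees(np.arctan2(e[1],e[0]))%180)
for d in regions_of("well","top")[:2]+regions_of("jaw_face","top")[:2]: 
    r=cv2.minAreaRect(np.argwhere(d["region"])[:,::-1].astype(np.float32)); print(d["score"],r)
# base: dark plate corners
for u in ((165,210),(278,207),(279,259),(166,262)): print(atz("top",u,.01))
d=spot_point("key_bar","side")
# triangulate black bar from side view (335,274)
print(atz("side",(335,274),.121))
s=get_state(); c=calibration("wrist"); M=R.from_euler("xyz",s["ee_rot"]).as_matrix()
print("wristcam in tool",M.T@(np.array(c["extrinsics"])[:3,3]-s["eef_pos"]),"\n",M.T@np.array(c["extrinsics"])[:3,:3],s["t"],c["camera_matrix"])
print("rel to over key", rel([.467,-.197,.21]))
E
```

```text
bar rect ((378.0743103027344, 284.1959228515625), (11.276021003723145, 39.756690979003906), 35.53767776489258)
center [ 0.4755 -0.1875  0.131 ] len 0.089187692948687 ang 145.3452927653953
0.96 ((221.50372314453125, 234.0960235595703), (53.345176696777344, 112.53218841552734), 87.79740142822266)
0.59 ((228.5, 233.5), (41.0, 25.0), 90.0)
0.52 ((295.4608154296875, 318.8618469238281), (35.23634338378906, 29.74201774597168), 2.602562189102173)
[0.6453 0.3248 0.01  ]
[0.6603 0.047  0.01  ]
[0.5312 0.0409 0.01  ]
[0.5172 0.317  0.01  ]
[ 0.4749 -0.1891  0.121 ]
wristcam in tool [ 0.0666  0.     -0.1587] 
 [[-0.0008 -0.9675 -0.2527]
 [ 1.     -0.0012  0.0014]
 [-0.0017 -0.2527  0.9675]] 1.2 [[371.6483   0.     321.9802]
 [  0.     371.6483 240.9696]
 [  0.       0.       1.    ]]
rel to over key [-1.4257  1.2582  0.0663]
```

Request:
arm_command(commands=[{"tx": -0.1, "ty": 0.09, "twist": -0.035}, {"tx": -0.21, "ty": 0.19, "twist": -0.07}, {"tx": -0.33, "ty": 0.29, "twist": -0.11}, {"tx": -0.45, "ty": 0.4, "twist": -0.15}, {"tx": -0.57, "ty": 0.5, "twist": -0.19}, {"tx": -0.69, "ty": 0.6, "twist": -0.225}, {"tx": -0.8, "ty": 0.7, "twist": -0.26}, {"tx": -0.9, "ty": 0.78, "twist": -0.3}], claw=1)

```text
invalid input
```

```bash
python3 - <<'E'
from h import *
s=get_state(); print(s["t"],s["eef_pos"],s["ee_rot"],s["q"],s["force"])
print(rel([.475,-.188,.20]), "twist",-(( -.606-s["ee_rot"][2]+np.pi)%(2*np.pi)-np.pi)/np.pi)
E
```

```text
1.2 [ 0.25771427 -0.62383551  0.22656843] [-3.14158820e+00 -4.78045092e-06 -2.74975371e+00] [-8.90903914e-01  3.58581588e-01  1.18865701e-02  6.21928933e-06
 -1.22409840e+00 -2.88055585e-01] [-0.47624719  0.21593274 -0.48739006]
[-1.46903216  1.27929597  0.10626098] twist -0.6823780004258275
```

Request:
arm_command(commands=[{"tx": -0.1, "ty": 0.09, "tz": 0, "twist": -0.035}, {"tx": -0.21, "ty": 0.19, "tz": 0, "twist": -0.07}, {"tx": -0.33, "ty": 0.29, "tz": 0, "twist": -0.11}, {"tx": -0.45, "ty": 0.4, "tz": 0, "twist": -0.15}, {"tx": -0.57, "ty": 0.5, "tz": 0, "twist": -0.19}, {"tx": -0.69, "ty": 0.6, "tz": 0, "twist": -0.225}, {"tx": -0.8, "ty": 0.7, "tz": 0, "twist": -0.26}, {"tx": -0.9, "ty": 0.78, "tz": 0, "twist": -0.3}], claw=1, grip_force=40)

```text
t: 1.87
eef_pos: [0.3917, -0.3556, 0.227]
ee_rot: [-3.141, 0.0, -1.802]
force: [0.3, -0.7, -0.2]
width: 0.0873
gripper_force: 0.0
```

```bash
python3 - <<'E'
from h import *
s=get_state(); print(s["t"],s["eef_pos"],s["ee_rot"],s["q"],s["force"])
print(rel([.475,-.188,.20]), "twist",-(( -.606-s["ee_rot"][2]+np.pi)%(2*np.pi)-np.pi)/np.pi)
E
```

```text
1.8667 [ 0.39169274 -0.35559159  0.22696014] [-3.14078845e+00  4.90623651e-05 -1.80229383e+00] [-3.66240183e-01  1.17371041e-01 -3.07813551e-01 -1.72023752e-04
 -1.14482141e+00  1.34813677e-01] [ 0.30476375 -0.74848628 -0.23441036]
[-0.72893284 -0.17044723  0.10801342] twist -0.38079215383762666
```

Request:
arm_command(commands=[{"tx": -0.09, "ty": -0.02, "tz": 0, "twist": -0.035}, {"tx": -0.18, "ty": -0.04, "tz": 0, "twist": -0.07}, {"tx": -0.29, "ty": -0.065, "tz": 0, "twist": -0.11}, {"tx": -0.4, "ty": -0.09, "tz": 0, "twist": -0.15}, {"tx": -0.51, "ty": -0.115, "tz": 0, "twist": -0.19}, {"tx": -0.61, "ty": -0.14, "tz": 0, "twist": -0.23}, {"tx": -0.7, "ty": -0.16, "tz": 0, "twist": -0.27}, {"tx": -0.73, "ty": -0.17, "tz": 0, "twist": -0.3}])

```text
t: 2.53
eef_pos: [0.4766, -0.1881, 0.2268]
ee_rot: [-3.141, -0.0, -0.857]
force: [0.8, -0.2, 0.6]
width: 0.0875
gripper_force: 0.0
```

Request:
arm_command(commands=[{"tx": 0, "ty": 0, "tz": 0.02, "twist": -0.03}, {"tx": 0, "ty": 0, "tz": 0.04, "twist": -0.06}, {"tx": 0, "ty": 0, "tz": 0.06, "twist": -0.08}, {"tx": 0, "ty": 0, "tz": 0.06, "twist": -0.08}, {"tx": 0, "ty": 0, "tz": 0.06, "twist": -0.08}, {"tx": 0, "ty": 0, "tz": 0.06, "twist": -0.08}, {"tx": 0, "ty": 0, "tz": 0.06, "twist": -0.08}, {"tx": 0, "ty": 0, "tz": 0.06, "twist": -0.08}])

```text
t: 3.2
eef_pos: [0.4755, -0.1904, 0.2119]
ee_rot: [-3.141, -0.001, -0.615]
force: [-0.5, 0.0, -0.3]
width: 0.0871
gripper_force: 0.0
```

```bash
python3 - <<'E'
from h import *
np.set_printoptions(precision=4,suppress=True)
s=get_state(); print(s["t"],s["eef_pos"],s["ee_rot"],s["q"],s["force"])
c=calibration("wrist"); f=save("wrist","w1")
for d in spot_point("key_bar","wrist"): print(d["score"],d["uv"],atz("wrist",d["uv"],.121,c))
print(proj("wrist",[.475,-.188,.121],c))
E
```

```text
3.2 [ 0.4755 -0.1904  0.2119] [-3.1413 -0.0005 -0.6153] [ 0.003   0.1002 -0.3638  0.0001 -1.1063  0.9524] [-0.4838  0.0359 -0.3341]
0.92 [177.2, 128.2] [ 0.6031 -0.1556  0.121 ]
[321.3455 247.3339]
```

View pics/w1.png

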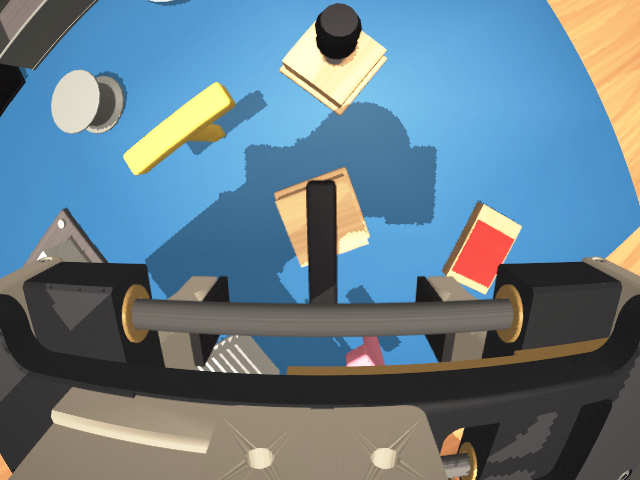

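The wrist view shows the black bar upright between the fingers: far end at about (322,182), edges near columns 308–337, stand behind it. It looks well aligned. I'll check the position along the bar.

```bash
python3 - <<'E'
from h import *
np.set_printoptions(precision=4,suppress=True)
s=get_state();c=calibration("wrist")
f=grab_frame("wrist")
for z in (.121,.131):
  for r in (200,250,290):
    x=np.nonzero(f[r,280:360].max(1)<75)[0]+280; a,b=x.min(),x.max()+1
    print(z,r,a,b,atz("wrist",(a,r),z,c)[:2],atz("wrist",(b,r),z,c)[:2],"mid",atz("wrist",((a+b)/2,r),z,c)[:2])
e=atz("wrist",(322,181),.131,c); a=-.615
print("far end",e,"centre",e[:2]-.045*np.array([np.cos(a),np.sin(a)]))
E
```

```text
0.121 200 307 336 [ 0.5077 -0.1993] [ 0.4964 -0.2153] mid [ 0.502  -0.2073]
0.121 250 308 336 [ 0.4787 -0.1793] [ 0.4675 -0.1952] mid [ 0.4731 -0.1872]
0.121 290 310 336 [ 0.4535 -0.1628] [ 0.4427 -0.1781] mid [ 0.4481 -0.1704]
0.131 200 307 336 [ 0.5087 -0.2005] [ 0.4978 -0.2159] mid [ 0.5032 -0.2082]
0.131 250 308 336 [ 0.4809 -0.1812] [ 0.47   -0.1966] mid [ 0.4754 -0.1889]
0.131 290 310 336 [ 0.4566 -0.1654] [ 0.4462 -0.1801] mid [ 0.4514 -0.1728]
far end [ 0.5132 -0.2156  0.131 ] centre [ 0.4764 -0.1896]
```

Request:
arm_command(commands=[{"tx": 0, "ty": 0, "tz": 0.07, "twist": -0.005}, {"tx": 0, "ty": 0, "tz": 0.15, "twist": -0.005}, {"tx": 0, "ty": 0, "tz": 0.24, "twist": -0.005}, {"tx": 0, "ty": 0, "tz": 0.32, "twist": -0.005}, {"tx": 0, "ty": 0, "tz": 0.38, "twist": -0.005}, {"tx": 0, "ty": 0, "tz": 0.42, "twist": -0.005}, {"tx": 0, "ty": 0, "tz": 0.44, "twist": -0.005}, {"tx": 0, "ty": 0, "tz": 0.44, "twist": -0.005}])

```text
t: 4.02
eef_pos: [0.475, -0.1903, 0.1008]
ee_rot: [3.141, 0.001, -0.599]
force: [-0.0, -0.1, -0.3]
width: 0.0873
gripper_force: 0.0
```

Request:
arm_command(commands=[{"tx": 0, "ty": 0, "tz": 0, "twist": 0}, {"tx": 0, "ty": 0, "tz": 0, "twist": 0}, {"tx": 0, "ty": 0, "tz": 0, "twist": 0}, {"tx": 0, "ty": 0, "tz": 0, "twist": 0}, {"tx": 0, "ty": 0, "tz": 0, "twist": 0}, {"tx": 0, "ty": 0, "tz": 0, "twist": 0}, {"tx": 0, "ty": 0, "tz": 0, "twist": 0}, {"tx": 0, "ty": 0, "tz": 0, "twist": 0}], claw=0, grip_force=40)

```text
t: 4.68
eef_pos: [0.4754, -0.1903, 0.1017]
ee_rot: [-3.142, -0.0, -0.599]
force: [-0.4, 0.8, -0.1]
width: 0.0397
gripper_force: 0.0
```

Still closing; wait one more call, then lift.

Request:
arm_command(commands=[{"tx": 0, "ty": 0, "tz": 0, "twist": 0}, {"tx": 0, "ty": 0, "tz": 0, "twist": 0}, {"tx": 0, "ty": 0, "tz": 0, "twist": 0}, {"tx": 0, "ty": 0, "tz": 0, "twist": 0}, {"tx": 0, "ty": 0, "tz": 0, "twist": 0}, {"tx": 0, "ty": 0, "tz": 0, "twist": 0}, {"tx": 0, "ty": 0, "tz": 0, "twist": 0}, {"tx": 0, "ty": 0, "tz": 0, "twist": 0}])

```text
t: 5.35
eef_pos: [0.4754, -0.1903, 0.1015]
ee_rot: [3.142, 0.0, -0.598]
force: [-0.5, 1.0, -0.3]
width: 0.0197
gripper_force: 40.0
```

Request:
arm_command(commands=[{"tx": 0, "ty": 0, "tz": -0.04, "twist": 0}, {"tx": 0, "ty": 0, "tz": -0.1, "twist": 0}, {"tx": 0, "ty": 0, "tz": -0.17, "twist": 0}, {"tx": 0, "ty": 0, "tz": -0.25, "twist": 0}, {"tx": 0, "ty": 0, "tz": -0.32, "twist": 0}, {"tx": 0, "ty": 0, "tz": -0.38, "twist": 0}, {"tx": 0, "ty": 0, "tz": -0.42, "twist": 0}, {"tx": 0, "ty": 0, "tz": -0.44, "twist": 0}])

```text
t: 6.02
eef_pos: [0.4758, -0.1903, 0.2134]
ee_rot: [-3.14, -0.002, -0.598]
force: [0.4, -0.3, -2.3]
width: 0.0197
gripper_force: 40.0
```

```bash
python3 - <<'E'
from h import *
np.set_printoptions(precision=4,suppress=True)
s=get_state();print(s["t"],s["eef_pos"],s["ee_rot"],s["width"],s["gripper_force"],s["force"])
print(rel([.591,.095,.21]))
f=grab_frame("top")
p=f[195:275,155:290]; cv2.imwrite("pics/hold.png",cv2.resize(p,None,fx=5,fy=5,interpolation=cv2.INTER_CUBIC)[:,:,::-1])
for q in ("well","socket"):
  for cam in ("top","side"):
    if cam=="side": grab_frame("side")
    for d in spot_point(q,cam)[:2]: print(q,cam,d["score"],d["uv"],atz(cam,d["uv"],.062 if q=="well" else .02))
E
```

```text
6.0167 [ 0.4758 -0.1903  0.2134] [-3.1405 -0.0018 -0.5984] 0.019730855696596265 39.999375343322754 [ 0.4173 -0.2628 -2.2789]
[-0.2624 -1.2025  0.0143]
well top 0.8 [253.1, 230.2] [0.596  0.1016 0.062 ]
well side 0.61 [275.6, 209.6] [0.597  0.0925 0.062 ]
well side 0.37 [333.1, 277.0] [ 0.5189 -0.1492  0.062 ]
socket top 0.42 [259.4, 232.0] [0.5959 0.0903 0.02  ]
```

View pics/hold.png

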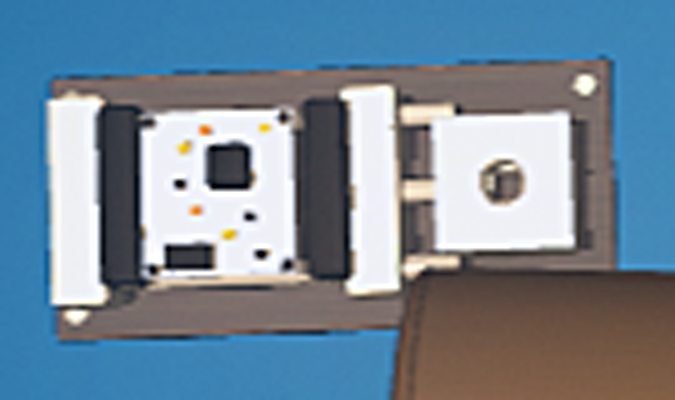

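Zoomed top view: the block and well are clear. The well lies at image (255,231), about (0.594, 0.097), and the holder is yawed about +3°. I'll move to a spot beside the well so the wrist camera can look straight down into it.

Request:
arm_command(commands=[{"tx": -0.03, "ty": -0.07, "tz": 0, "twist": -0.02}, {"tx": -0.08, "ty": -0.18, "tz": 0, "twist": -0.04}, {"tx": -0.13, "ty": -0.31, "tz": 0, "twist": -0.06}, {"tx": -0.19, "ty": -0.45, "tz": 0, "twist": -0.08}, {"tx": -0.25, "ty": -0.59, "tz": 0, "twist": -0.1}, {"tx": -0.31, "ty": -0.73, "tz": 0, "twist": -0.12}, {"tx": -0.37, "ty": -0.87, "tz": 0, "twist": -0.14}, {"tx": -0.42, "ty": -0.98, "tz": 0, "twist": -0.158}])

```text
t: 7.03
eef_pos: [0.5268, 0.0738, 0.211]
ee_rot: [3.141, 0.001, -0.098]
force: [0.5, -0.8, -2.1]
width: 0.0196
gripper_force: 40.0
```

Request:
arm_command(commands=[{"tx": 0.01, "ty": -0.06, "tz": 0.03, "twist": 0}, {"tx": 0.01, "ty": -0.1, "tz": 0.07, "twist": 0}, {"tx": 0.01, "ty": -0.1, "tz": 0.1, "twist": 0}, {"tx": 0.01, "ty": -0.1, "tz": 0.12, "twist": 0}, {"tx": 0.01, "ty": -0.1, "tz": 0.12, "twist": 0}, {"tx": 0.01, "ty": -0.1, "tz": 0.12, "twist": 0}, {"tx": 0.01, "ty": -0.1, "tz": 0.12, "twist": 0}, {"tx": 0.01, "ty": -0.1, "tz": 0.12, "twist": 0}])

```text
t: 7.7
eef_pos: [0.532, 0.0952, 0.1821]
ee_rot: [-3.141, -0.001, -0.103]
force: [-0.4, 0.1, -1.5]
width: 0.0197
gripper_force: 40.0
```

```bash
python3 - <<'E'
from h import *
np.set_printoptions(precision=4,suppress=True)
print(atz("top",(255,231),.062))
s=get_state();print(s["t"],s["eef_pos"],s["ee_rot"],s["q"],s["width"])
c=calibration("wrist"); f=save("wrist","w2")
for q,z in(("well",.062),("socket",.04)):
  for d in spot_point(q,"wrist"): print(q,d["score"],d["uv"],atz("wrist",d["uv"],z,c))
u=proj("wrist",[.594,.097,.05],c); print(u); a,b=int(u[0]),int(u[1])
y0,x0=max(b-45,0),max(a-60,0)
p=cv2.resize(f[y0:y0+90,x0:x0+120],None,fx=6.5,fy=6.5,interpolation=cv2.INTER_CUBIC); print(x0,y0)
p=np.clip(p.astype(float)*1.0,0,255).astype(np.uint8)
cv2.imwrite("pics/w2c.png",p[:,:,::-1])
E
```

```text
[0.5942 0.0971 0.062 ]
7.7 [0.532  0.0952 0.1821] [-3.1412 -0.0008 -0.1032] [ 0.54    0.1723 -0.3502  0.0002 -1.0474  0.9274] 0.019716861690210637
well 0.66 [307.6, 151.3] [0.5975 0.1002 0.062 ]
socket 0.82 [310.9, 154.1] [0.5947 0.0987 0.04  ]
[312.7752 155.0767]
252 110
```

View pics/w2c.png

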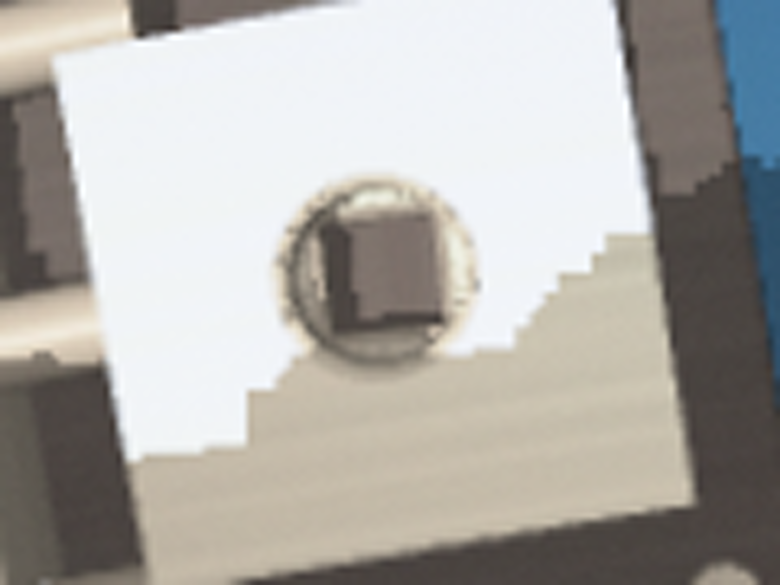

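The crop shows the square hole at about (382,272), px (310.8,151.9). Its edges are tilted about 5.5° CCW and the block about 10° CCW, so the screw starts near 0.07 rad and the hole's yaw is about -0.01.

```bash
python3 - <<'E'
from h import *
np.set_printoptions(precision=4,suppress=True)
c=calibration("wrist")
print("rim",atz("wrist",(310.3,152.2),.062,c),"hole",atz("wrist",(310.7,151.8),.04,c))
f=grab_frame("side"); s=get_state(); p=s["eef_pos"]
print("foot",proj("side",p-[0,0,.094]),"bar",proj("side",p+[0,0,.019]))
u=proj("side",p-[0,0,.04]).astype(int)
x0,y0=u[0]-60,u[1]-55
cv2.imwrite("pics/s2.png",cv2.resize(f[y0:y0+110,x0:x0+120],None,fx=5,fy=5,interpolation=cv2.INTER_CUBIC)[:,:,::-1]);print(x0,y0)
print(rel([.596,.099,.1821]))
E
```

```text
rim [0.5965 0.0987 0.062 ] hole [0.5965 0.0991 0.04  ]
foot [251.3844 210.4167] bar [247.9124 162.2573]
189 133
[ 0.2539 -0.0394 -0.0005]
```

View pics/s2.png

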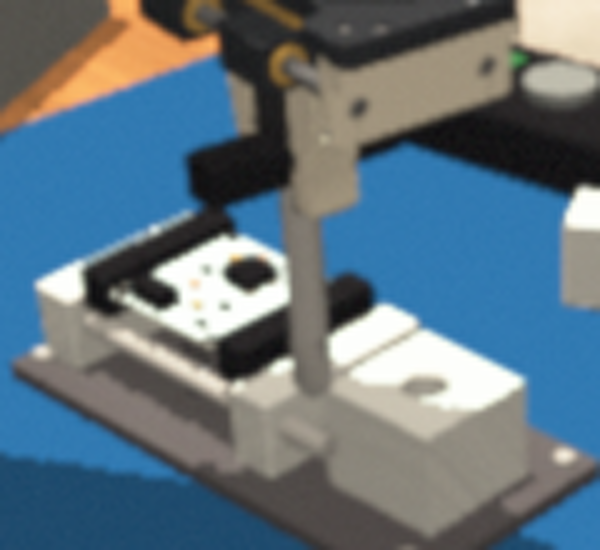

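The side crop shows the key hanging straight: the foot is at (251.8,211.4) and predicted at (251.4,210.4). Going over the hole.

Request:
arm_command(commands=[{"tx": 0.04, "ty": -0.01, "tz": 0, "twist": -0.01}, {"tx": 0.1, "ty": -0.02, "tz": 0, "twist": -0.02}, {"tx": 0.16, "ty": -0.03, "tz": 0, "twist": -0.026}, {"tx": 0.21, "ty": -0.035, "tz": 0, "twist": -0.026}, {"tx": 0.24, "ty": -0.04, "tz": 0, "twist": -0.026}, {"tx": 0.255, "ty": -0.04, "tz": 0, "twist": -0.026}, {"tx": 0.255, "ty": -0.04, "tz": 0, "twist": -0.026}, {"tx": 0.255, "ty": -0.04, "tz": 0, "twist": -0.026}])

```text
t: 8.57
eef_pos: [0.5957, 0.0992, 0.1814]
ee_rot: [3.141, 0.001, -0.021]
force: [-0.0, -0.1, -2.1]
width: 0.0194
gripper_force: 40.0
```

```bash
python3 - <<'E'
from h import *
np.set_printoptions(precision=4,suppress=True)
s=get_state();print(s["t"],s["eef_pos"],s["ee_rot"],s["force"],rel([.5963,.0989,.145]),rel([.5963,.0989,.114]))
E
```

```text
8.5667 [0.5957 0.0992 0.1814] [ 3.1414  0.0007 -0.0208] [-0.0473 -0.0547 -2.1018] [0.0027 0.0011 0.1454] [0.0028 0.0011 0.2694]
```

Request:
arm_command(commands=[{"tx": 0.002, "ty": 0, "tz": 0.03, "twist": 0}, {"tx": 0.002, "ty": 0, "tz": 0.06, "twist": 0}, {"tx": 0.002, "ty": 0, "tz": 0.09, "twist": 0}, {"tx": 0.002, "ty": 0, "tz": 0.12, "twist": 0}, {"tx": 0.002, "ty": 0, "tz": 0.14, "twist": 0}, {"tx": 0.002, "ty": 0, "tz": 0.16, "twist": 0}, {"tx": 0.002, "ty": 0, "tz": 0.175, "twist": 0}, {"tx": 0.002, "ty": 0, "tz": 0.175, "twist": 0}])

```text
t: 9.23
eef_pos: [0.5962, 0.0992, 0.1368]
ee_rot: [3.141, 0.001, -0.021]
force: [-0.2, 0.3, -2.1]
width: 0.02
gripper_force: 40.0
```

Free so far (foot just above the screw). Continue slowly.

Request:
arm_command(commands=[{"tx": 0, "ty": 0, "tz": 0.012, "twist": 0}, {"tx": 0, "ty": 0, "tz": 0.024, "twist": 0}, {"tx": 0, "ty": 0, "tz": 0.036, "twist": 0}, {"tx": 0, "ty": 0, "tz": 0.045, "twist": 0}, {"tx": 0, "ty": 0, "tz": 0.045, "twist": 0}, {"tx": 0, "ty": 0, "tz": 0.045, "twist": 0}, {"tx": 0, "ty": 0, "tz": 0.045, "twist": 0}, {"tx": 0, "ty": 0, "tz": 0.045, "twist": 0}])

```text
t: 9.9
eef_pos: [0.5967, 0.0993, 0.1267]
ee_rot: [-3.142, -0.0, -0.02]
force: [-0.3, -1.0, -1.8]
width: 0.0197
gripper_force: 40.0
```

It's in the square hole. On to the floor.

Request:
arm_command(commands=[{"tx": 0, "ty": 0, "tz": 0.01, "twist": 0}, {"tx": 0, "ty": 0, "tz": 0.02, "twist": 0}, {"tx": 0, "ty": 0, "tz": 0.03, "twist": 0}, {"tx": 0, "ty": 0, "tz": 0.04, "twist": 0}, {"tx": 0, "ty": 0, "tz": 0.046, "twist": 0}, {"tx": 0, "ty": 0, "tz": 0.046, "twist": 0}, {"tx": 0, "ty": 0, "tz": 0.046, "twist": 0}, {"tx": 0, "ty": 0, "tz": 0.046, "twist": 0}])

```text
t: 10.57
eef_pos: [0.5966, 0.0993, 0.115]
ee_rot: [3.141, 0.0, -0.02]
force: [0.5, -1.2, -2.7]
width: 0.0197
gripper_force: 40.0
```

Request:
arm_command(commands=[{"tx": 0, "ty": 0, "tz": 0, "twist": 0.02}, {"tx": 0, "ty": 0, "tz": 0, "twist": 0.05}, {"tx": 0, "ty": 0, "tz": 0, "twist": 0.08}, {"tx": 0, "ty": 0, "tz": 0, "twist": 0.11}, {"tx": 0, "ty": 0, "tz": 0, "twist": 0.14}, {"tx": 0, "ty": 0, "tz": 0, "twist": 0.17}, {"tx": 0, "ty": 0, "tz": 0, "twist": 0.2}, {"tx": 0, "ty": 0, "tz": 0, "twist": 0.23}])

```text
t: 11.23
eef_pos: [0.5961, 0.0987, 0.115]
ee_rot: [3.14, 0.0, -0.747]
force: [-1.9, -2.3, -1.6]
width: 0.0197
gripper_force: 40.0
```

Request:
arm_command(commands=[{"tx": 0, "ty": 0, "tz": 0, "twist": 0.03}, {"tx": 0, "ty": 0, "tz": 0, "twist": 0.06}, {"tx": 0, "ty": 0, "tz": 0, "twist": 0.09}, {"tx": 0, "ty": 0, "tz": 0, "twist": 0.12}, {"tx": 0, "ty": 0, "tz": 0, "twist": 0.15}, {"tx": 0, "ty": 0, "tz": 0, "twist": 0.18}, {"tx": 0, "ty": 0, "tz": 0, "twist": 0.21}, {"tx": 0, "ty": 0, "tz": 0, "twist": 0.24}])

```text
t: 11.9
eef_pos: [0.5962, 0.0988, 0.115]
ee_rot: [3.14, -0.001, -1.502]
force: [-0.2, -2.1, -2.3]
width: 0.0196
gripper_force: 40.0
```

```bash
python3 - <<'E'
from h import *
np.set_printoptions(precision=4,suppress=True)
s=get_state();print(s["t"],s["eef_pos"],s["ee_rot"],s["force"],s["moment"],s["width"],s["q"])
E
```

```text
11.9 [0.5962 0.0988 0.115 ] [ 3.1405 -0.0008 -1.5015] [-0.2467 -2.0709 -2.3269] [-1.0477  0.4731  0.113 ] 0.01959641886334446 [ 0.4874  0.3374 -0.2936  0.0004 -0.9412 -0.4183]
```

The moment z of 0.11 N m shows the screw turning (about 1.3 rad). Let go and draw up.

Request:
arm_command(commands=[{"tx": 0, "ty": 0, "tz": 0, "twist": 0}, {"tx": 0, "ty": 0, "tz": 0, "twist": 0}, {"tx": 0, "ty": 0, "tz": 0, "twist": 0}, {"tx": 0, "ty": 0, "tz": 0, "twist": 0}, {"tx": 0, "ty": 0, "tz": 0, "twist": 0}, {"tx": 0, "ty": 0, "tz": 0, "twist": 0}, {"tx": 0, "ty": 0, "tz": 0, "twist": 0}, {"tx": 0, "ty": 0, "tz": 0, "twist": 0}], claw=1)

```text
t: 12.57
eef_pos: [0.5967, 0.0994, 0.1151]
ee_rot: [-3.142, 0.0, -1.497]
force: [-0.6, 0.4, -0.1]
width: 0.0671
gripper_force: 0.0
```

Request:
arm_command(commands=[{"tx": 0, "ty": 0, "tz": 0, "twist": 0}, {"tx": 0, "ty": 0, "tz": 0, "twist": 0}, {"tx": 0, "ty": 0, "tz": -0.05, "twist": 0}, {"tx": 0, "ty": 0, "tz": -0.12, "twist": 0}, {"tx": 0, "ty": 0, "tz": -0.2, "twist": 0}, {"tx": 0, "ty": 0, "tz": -0.27, "twist": 0}, {"tx": 0, "ty": 0, "tz": -0.32, "twist": 0}, {"tx": 0, "ty": 0, "tz": -0.34, "twist": 0}])

```text
t: 13.23
eef_pos: [0.5976, 0.0996, 0.2024]
ee_rot: [-3.138, 0.001, -1.497]
force: [0.5, 0.0, 0.7]
width: 0.0876
gripper_force: 0.0
```

Request:
arm_command(commands=[{"tx": 0, "ty": 0, "tz": 0, "twist": 0}, {"tx": 0, "ty": 0, "tz": 0, "twist": 0}, {"tx": 0, "ty": 0, "tz": 0, "twist": 0}, {"tx": 0, "ty": 0, "tz": 0, "twist": 0}, {"tx": 0, "ty": 0, "tz": 0, "twist": 0}, {"tx": 0, "ty": 0, "tz": 0, "twist": 0}, {"tx": 0, "ty": 0, "tz": 0, "twist": 0}, {"tx": 0, "ty": 0, "tz": 0, "twist": 0}])

```text
t: 13.9
eef_pos: [0.5966, 0.0993, 0.1999]
ee_rot: [3.141, -0.0, -1.497]
force: [-0.1, 0.7, -0.4]
width: 0.0879
gripper_force: 0.0
```

```bash
python3 - <<'E'
from h import *
np.set_printoptions(precision=4,suppress=True)
s=get_state();c=calibration("wrist");print(s["t"],s["eef_pos"],s["ee_rot"],s["width"])
f=save("wrist","w3"); g=grab_frame("side")
cv2.imwrite("pics/w3s.png",np.hstack([cv2.resize(f,(400,300)),cv2.resize(g[110:260,170:370],(400,300))])[:,:,::-1])
a=s["ee_rot"][2]; print("expected bar ends",[proj("wrist",[.5963+k*.045*np.cos(a),.099+k*.045*np.sin(a),.143],c) for k in(1,-1)])
for r in (180,200,230,250,270,290):
    x=np.nonzero(f[r,270:370].max(1)<75)[0]+270
    if len(x): print(r,x.min(),x.max()+1,len(x),atz("wrist",((x.min()+x.max()+1)/2,r),.143,c)[:2])
E
```

```text
13.9 [0.5966 0.0993 0.1999] [ 3.1413 -0.0001 -1.497 ] 0.08788711059190632
expected bar ends [array([324.0503, 183.3289]), array([323.9379, 323.6482])]
180 323 330 7 [0.5983 0.0521]
200 302 335 33 [0.6021 0.0642]
230 305 337 32 [0.5994 0.082 ]
250 308 339 31 [0.597  0.0943]
270 309 341 32 [0.5951 0.1069]
290 312 343 31 [0.5925 0.1201]
```

View pics/w3s.png

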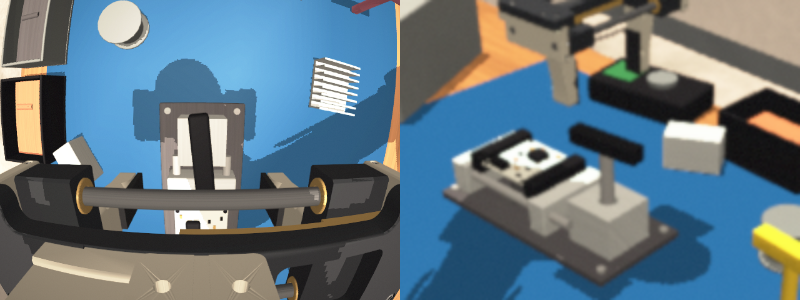

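The key stands in the screw by itself, with the hand clear above it. The wrist view puts the bar's yaw near -1.40 and its centre on axis. Taking a fresh hold.

Request:
arm_command(commands=[{"tx": 0, "ty": 0, "tz": 0.05, "twist": -0.015}, {"tx": 0, "ty": 0, "tz": 0.11, "twist": -0.03}, {"tx": 0, "ty": 0, "tz": 0.18, "twist": -0.03}, {"tx": 0, "ty": 0, "tz": 0.25, "twist": -0.03}, {"tx": 0, "ty": 0, "tz": 0.3, "twist": -0.03}, {"tx": 0, "ty": 0, "tz": 0.33, "twist": -0.03}, {"tx": 0, "ty": 0, "tz": 0.34, "twist": -0.03}, {"tx": 0, "ty": 0, "tz": 0.34, "twist": -0.03}])

```text
t: 14.67
eef_pos: [0.5966, 0.0992, 0.1148]
ee_rot: [3.141, -0.0, -1.403]
force: [0.5, -0.4, 0.6]
width: 0.0874
gripper_force: 0.0
```

Request:
arm_command(commands=[{"tx": 0, "ty": 0, "tz": 0, "twist": 0}, {"tx": 0, "ty": 0, "tz": 0, "twist": 0}, {"tx": 0, "ty": 0, "tz": 0, "twist": 0}, {"tx": 0, "ty": 0, "tz": 0, "twist": 0}, {"tx": 0, "ty": 0, "tz": 0, "twist": 0}, {"tx": 0, "ty": 0, "tz": 0, "twist": 0}, {"tx": 0, "ty": 0, "tz": 0, "twist": 0}, {"tx": 0, "ty": 0, "tz": 0, "twist": 0}], claw=0, grip_force=40)

```text
t: 15.33
eef_pos: [0.5967, 0.0994, 0.1151]
ee_rot: [-3.141, 0.0, -1.403]
force: [0.6, -0.4, 0.5]
width: 0.0397
gripper_force: 0.0
```

Request:
arm_command(commands=[{"tx": 0, "ty": 0, "tz": 0, "twist": 0}, {"tx": 0, "ty": 0, "tz": 0, "twist": 0}, {"tx": 0, "ty": 0, "tz": 0, "twist": 0}, {"tx": 0, "ty": 0, "tz": 0, "twist": 0}, {"tx": 0, "ty": 0, "tz": 0, "twist": 0}, {"tx": 0, "ty": 0, "tz": 0, "twist": 0}, {"tx": 0, "ty": 0, "tz": 0, "twist": 0}, {"tx": 0, "ty": 0, "tz": 0, "twist": 0}])

```text
t: 16.0
eef_pos: [0.5966, 0.0993, 0.115]
ee_rot: [3.141, -0.0, -1.403]
force: [-0.5, -0.8, 1.3]
width: 0.02
gripper_force: 40.0
```

Request:
arm_command(commands=[{"tx": 0, "ty": 0, "tz": 0, "twist": 0.02}, {"tx": 0, "ty": 0, "tz": 0, "twist": 0.05}, {"tx": 0, "ty": 0, "tz": 0, "twist": 0.08}, {"tx": 0, "ty": 0, "tz": 0, "twist": 0.11}, {"tx": 0, "ty": 0, "tz": 0, "twist": 0.14}, {"tx": 0, "ty": 0, "tz": 0, "twist": 0.17}, {"tx": 0, "ty": 0, "tz": 0, "twist": 0.2}, {"tx": 0, "ty": 0, "tz": 0, "twist": 0.22}])

```text
t: 16.67
eef_pos: [0.5969, 0.0992, 0.115]
ee_rot: [-3.141, -0.0, -2.099]
force: [1.5, -1.1, -1.2]
width: 0.0198
gripper_force: 40.0
```

Request:
arm_command(commands=[{"tx": 0, "ty": 0, "tz": 0, "twist": 0.02}, {"tx": 0, "ty": 0, "tz": 0, "twist": 0.045}, {"tx": 0, "ty": 0, "tz": 0, "twist": 0.07}, {"tx": 0, "ty": 0, "tz": 0, "twist": 0.095}, {"tx": 0, "ty": 0, "tz": 0, "twist": 0.12}, {"tx": 0, "ty": 0, "tz": 0, "twist": 0.145}, {"tx": 0, "ty": 0, "tz": 0, "twist": 0.17}, {"tx": 0, "ty": 0, "tz": 0, "twist": 0.19}])

```text
t: 17.33
eef_pos: [0.597, 0.0987, 0.1151]
ee_rot: [-3.141, -0.0, -2.695]
force: [0.8, -3.5, -1.0]
width: 0.0194
gripper_force: 40.0
```

```bash
python3 -c "
from h import *
s=get_state();print(s['t'],s['eef_pos'],s['ee_rot'],s['force'],s['moment'],s['width'],s['q'])"
```

```text
17.3333 [0.59697587 0.09873392 0.11506344] [-3.14062382e+00 -1.11811672e-04 -2.69454176e+00] [ 0.8186186  -3.49793129 -0.96679022] [-1.28059476 -0.67496878  0.12178551] 0.019397604311066494 [ 4.87084498e-01  3.37746898e-01 -2.93227332e-01  1.19323199e-03
 -9.39972933e-01 -1.61153373e+00]
```

Request:
arm_command(commands=[{"tx": 0, "ty": 0, "tz": 0, "twist": 0.01}, {"tx": 0, "ty": 0, "tz": 0, "twist": 0.02}, {"tx": 0, "ty": 0, "tz": 0, "twist": 0.03}, {"tx": 0, "ty": 0, "tz": 0, "twist": 0.04}, {"tx": 0, "ty": 0, "tz": 0, "twist": 0.05}, {"tx": 0, "ty": 0, "tz": 0, "twist": 0.05}, {"tx": 0, "ty": 0, "tz": 0, "twist": 0.05}, {"tx": 0, "ty": 0, "tz": 0, "twist": 0.05}])

```text
t: 18.0
eef_pos: [0.5968, 0.0988, 0.115]
ee_rot: [-3.141, -0.0, -2.847]
force: [2.7, -4.8, -1.4]
width: 0.02
gripper_force: 40.0
```

```bash
python3 -c "
from h import *
s=get_state();print(s['t'],s['eef_pos'],s['ee_rot'],s['force'],s['moment'],s['width'])"
```

```text
18.0 [0.59677466 0.09884169 0.11503161] [-3.14089366e+00 -2.19771439e-04 -2.84672284e+00] [ 2.65610714 -4.76541224 -1.38003116] [-2.11551994 -0.99307603  0.06302842] 0.02002675902899252
```

Request:
arm_command(commands=[{"tx": 0, "ty": 0, "tz": 0, "twist": 0.01}, {"tx": 0, "ty": 0, "tz": 0, "twist": 0.02}, {"tx": 0, "ty": 0, "tz": 0, "twist": 0.03}, {"tx": 0, "ty": 0, "tz": 0, "twist": 0.04}, {"tx": 0, "ty": 0, "tz": 0, "twist": 0.05}, {"tx": 0, "ty": 0, "tz": 0, "twist": 0.05}, {"tx": 0, "ty": 0, "tz": 0, "twist": 0.05}, {"tx": 0, "ty": 0, "tz": 0, "twist": 0.05}])

```text
t: 18.67
eef_pos: [0.5967, 0.0989, 0.1151]
ee_rot: [-3.141, -0.0, -3.003]
force: [1.9, -4.2, -0.6]
width: 0.0197
gripper_force: 40.1
```

```bash
python3 -c "
from h import *
c=calibration('wrist');s=get_state();print(s['t'],s['eef_pos'],s['ee_rot'],s['force'],s['moment'],s['width'])
f=grab_frame('wrist');g=grab_frame('top')
for r in (180,200,230,250,270,290):
    x=np.nonzero(f[r,270:370].max(1)<75)[0]+270
    if len(x): print(r,x.min(),x.max()+1,len(x))
cv2.imwrite('pics/w4.png',np.hstack([cv2.resize(f,(400,300)),cv2.resize(g[195:275,155:262],(400,300),interpolation=cv2.INTER_CUBIC)])[:,:,::-1])"
```

```text
18.6667 [0.5966932  0.09888875 0.11509478] [-3.14080374e+00 -1.99458280e-04 -3.00295639e+00] [ 1.93706337 -4.20812127 -0.56132389] [-2.35186369 -0.84227918  0.37782953] 0.0197409900136403
200 316 336 18
230 295 348 53
250 295 348 53
270 296 347 51
290 290 355 65
```

View pics/w4.png

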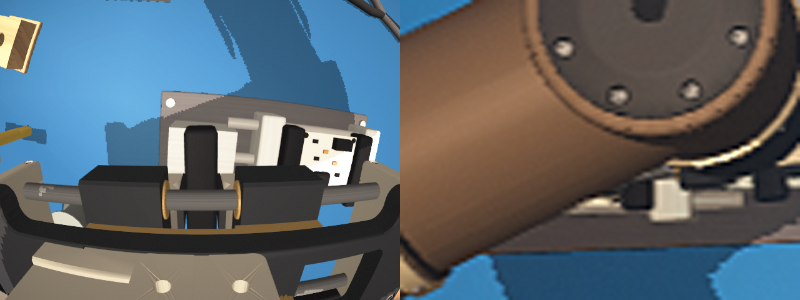

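Moment z has risen to 0.38 N m, so the screw is at its stop; the wrist view also shows the jaw against the board. Unwind a little, release and draw up.

Request:
arm_command(commands=[{"tx": 0, "ty": 0, "tz": 0, "twist": -0.01}, {"tx": 0, "ty": 0, "tz": 0, "twist": -0.02}, {"tx": 0, "ty": 0, "tz": 0, "twist": -0.03}, {"tx": 0, "ty": 0, "tz": 0, "twist": -0.04}, {"tx": 0, "ty": 0, "tz": 0, "twist": -0.04}, {"tx": 0, "ty": 0, "tz": 0, "twist": -0.04}, {"tx": 0, "ty": 0, "tz": 0, "twist": -0.04}, {"tx": 0, "ty": 0, "tz": 0, "twist": -0.04}])

```text
t: 19.43
eef_pos: [0.5967, 0.099, 0.1151]
ee_rot: [-3.141, -0.0, -2.878]
force: [1.6, -4.5, -0.8]
width: 0.0197
gripper_force: 40.0
```

Request:
arm_command(commands=[{"tx": 0, "ty": 0, "tz": 0, "twist": 0}, {"tx": 0, "ty": 0, "tz": 0, "twist": 0}, {"tx": 0, "ty": 0, "tz": 0, "twist": 0}, {"tx": 0, "ty": 0, "tz": 0, "twist": 0}, {"tx": 0, "ty": 0, "tz": 0, "twist": 0}, {"tx": 0, "ty": 0, "tz": 0, "twist": 0}, {"tx": 0, "ty": 0, "tz": 0, "twist": 0}, {"tx": 0, "ty": 0, "tz": 0, "twist": 0}], claw=1)

```text
t: 20.1
eef_pos: [0.5966, 0.0994, 0.1151]
ee_rot: [3.142, 0.0, -2.879]
force: [-0.0, 0.4, -0.0]
width: 0.0676
gripper_force: 0.0
```

Request:
arm_command(commands=[{"tx": 0, "ty": 0, "tz": 0, "twist": 0}, {"tx": 0, "ty": 0, "tz": 0, "twist": 0}, {"tx": 0, "ty": 0, "tz": -0.05, "twist": 0}, {"tx": 0, "ty": 0, "tz": -0.12, "twist": 0}, {"tx": 0, "ty": 0, "tz": -0.2, "twist": 0}, {"tx": 0, "ty": 0, "tz": -0.27, "twist": 0}, {"tx": 0, "ty": 0, "tz": -0.32, "twist": 0}, {"tx": 0, "ty": 0, "tz": -0.34, "twist": 0}])

```text
t: 20.77
eef_pos: [0.5976, 0.0996, 0.2024]
ee_rot: [3.141, 0.003, -2.879]
force: [0.6, -0.6, 0.9]
width: 0.0877
gripper_force: 0.0
```

```bash
python3 - <<'E'
from h import *
np.set_printoptions(precision=4,suppress=True)
s=get_state();c=calibration("wrist");print(s["t"],s["eef_pos"],s["ee_rot"],s["width"])
f=grab_frame("wrist"); g=grab_frame("side"); P=[]
for r in (200,220,240,260,280,290):
    x=np.nonzero(f[r,270:370].max(1)<75)[0]+270
    if len(x): P.append(atz("wrist",((x.min()+x.max()+1)/2,r),.143,c)[:2]); print(r,x.min(),x.max()+1,len(x),P[-1])
d=P[0]-P[-1]; print("bar yaw",np.arctan2(d[1],d[0]))
cv2.imwrite("pics/w5.png",np.hstack([cv2.resize(f,(400,300)),cv2.resize(g[110:260,170:370],(400,300))])[:,:,::-1])
E
```

```text
20.7667 [0.5976 0.0996 0.2024] [ 3.1414  0.0032 -2.879 ] 0.08774001704312646
200 304 336 32 [0.5643 0.09  ]
220 305 336 31 [0.5759 0.0934]
240 305 337 32 [0.5878 0.0968]
260 306 337 31 [0.6    0.1004]
280 306 337 31 [0.6127 0.1038]
290 307 337 30 [0.6192 0.1059]
bar yaw -2.8590587923562234
```

View pics/w5.png

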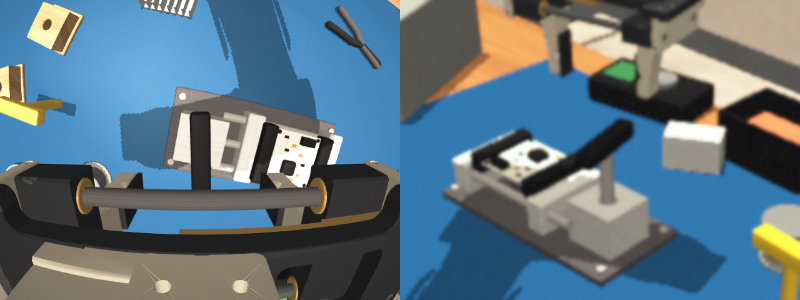

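The key stands upright in the screw, let go. A bar yaw of -2.86 puts the screw at its stop even allowing for full play, and the jaw is closed on the board.

```bash
python3 -c "
from station import *
print(job_done())"
```

```text
the job is handed in; nothing more can be done
None
```

The screw is turned to its stop in two pulls with a full let-go between them, the jaw is closed on the board, the key is left standing upright in the screw, and the job is handed in (verdict not shown).

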